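# Clear the access flap, open it and show the hidden card to the inspection camera

### The job

Two stray parts lie on the housing's access flap: first put the round cap into the bin that holds caps and the angle bracket into the bin that holds brackets. Then lift the flap by its bar until it stands upright, and draw the plug-in card beneath it straight up out of its slot. Show the card to the inspection camera and finish while still holding it there: upright, in mid-air, about 120 mm in front of the lens, centred on the lens and with a broad face square to it, leaving the flap open and the other things on the bench where they are.

Things in the scene. Friction and masses are not known exactly. Their poses are not given: they have to be found in the camera images.
- housing: Gold-coloured equipment housing fixed to the bench, 200 (x) x 220 (y) x 120 high. Origin: centre of its underside. Its top has a well 140 (x) x 150 (y), centred, 48 deep (floor 72 above the bench), covered at the start by the flap. In the middle of the well's floor a slot 9 (x) x 84 (y) reaches down to 20 above the bench; the card stands in it loosely, its broad faces square to the housing's x.
- flap (a joint): Hinge of the gold-coloured metal access flap, rad: 0 shut (lying on the housing), grows as the front edge (housing -x side) swings up and over towards housing +x, stop at 1.9. Stiff friction hinge (0.26 N m): it stays wherever it is left (upright, its edge is 290 above the bench); lifting at the bar takes about 3 N. The flap is 168 long (from the hinge to its front edge), 170 wide, 6 thick, 0.2 kg; its upper face is 126.5 above the bench when shut.
- flap_hinge (a point): Point on the flap's hinge axis at mid-width: housing x = +88, y = 0, height 120.5. The axis runs along the housing's y. Its frame turns with the flap and equals the housing's when the flap is shut.
- flap_handle (a point): Middle of the steel bar handle on the flap: a round bar 11 thick, 85 long parallel to the hinge axis, on two end posts, its middle 35 above the flap's upper face and 156 from the hinge measured along the flap (12 from the front edge). With the flap shut, housing x = -68, y = 0, height 161.5. Turns with the flap.
- card: Plug-in circuit card hidden under the flap, 0.16 kg nominal: a board 5 thick (x) x 78 wide (y) x 73 tall with a plain aluminium grip block 14 (x) x 56 (y) x 20 tall on its top edge; 93 tall in all. Origin: middle of the bottom edge, z up to the grip block, x square to the broad faces. In the slot its bottom is 20 and its top 113 above the bench; the grip block stands free in the well, 63 clear on each broad side. Lift 105 or more to bring it clear of the housing.
- card_grip (a point): Middle of the card's grip block, 83 above the card's bottom edge and 10 below its top; pinch the block across its 14 thickness (card x).
- card_mid (a point): Middle of the card, 46.5 above its bottom edge: the point to be centred on the lens.
- cap: Stray round aluminium dust cap lying upright on the flap: a cylinder of diameter 32, 30 tall, 40 g nominal. Origin: centre of its underside, z along its axis.
- bracket: Stray aluminium angle bracket on the flap, 50 g nominal, 36 long (x) x 30 (y) x 34 tall: a foot 36 x 30 x 8 lying flat and an upright wall 36 long, 8 thick, along its -y edge (middle at y = -11). Origin: centre of the foot's underside. Grip it across its 36 length, over the wall (y about -6).
- cap_bin: Grey open bin fixed to the bench, 140 x 140 x 45 high, walls and floor 4 thick, holding three fixed round caps in a row along its +x wall (they fill x from 30 to 62 and are 30 tall). Origin: centre of its underside. The rest of the floor is free, middle of the free part x = -18, y = 0.
- bracket_bin: The same bin but holding three fixed angle brackets in a row along its +x wall (x from 28 to 64, 34 tall). Origin: centre of its underside. Either bin may stand in either place. Middle of the free floor x = -20, y = 0.
- inspect_cam: Inspection camera on a stand fixed to the bench: a 90 x 90 base, a post, a grey head 65 x 50 x 50 centred 170 above the bench, and a black lens barrel of diameter 42 that looks along the body's own -x. Highest point 195. Origin: on the bench under the head.
- lens (a point): Centre of the front face of the lens, 170 above the bench, 65 in front (-x) of the camera's origin. Its frame is the camera's: the lens looks along -x, level.
- driver: Bystander: screwdriver lying on the bench beyond the housing, black handle; about 200 long, 26 thick, origin near its middle. Leave it alone.
- jar: Bystander: small closed jar, diameter 52, 70 tall, standing on the bench. Leave it alone.
- tape: Bystander: empty grey tape core lying flat on the bench, ring of outer diameter 90, 24 tall. Leave it alone.
There are look-alikes about, which are no part of the job. Leave any pink look-alike of the bracket alone.

How it is judged:
On the way, in this order (a step that is already met when the one before it is completed fails the run):
1. the cap lies released in the cap bin and the bracket in the bracket bin (x of cap in the frame of cap_bin between -0.068 and 0.068 m and y of cap in the frame of cap_bin between -0.068 and 0.068 m and z of cap in the frame of cap_bin below 0.045 m and contact force between each of cap, bracket and the fingers below 0.1 N and linear speed of each of cap, bracket below 0.05 m/s and x of bracket in the frame of bracket_bin between -0.068 and 0.068 m and y of bracket in the frame of bracket_bin between -0.068 and 0.068 m and z of bracket in the frame of bracket_bin below 0.045 m), for 0.2 s.
2. the flap stands open (beyond 1.3 rad) with the gripper off it (value of joint flap above 1.3 rad and contact force between housing and the fingers below 0.1 N and velocity of joint flap below 0.1 rad/s), for 0.2 s.
3. the card is drawn clear above the housing, in the gripper (height (world z) of card above 0.121 m and contact force between card and the fingers above 1 N), for 0.1 s.
At the end, for the whole second after the job is handed in: Card held still in mid-air by the gripper, its middle 75-165 mm before the lens and within 30 mm of its axis, broad face square within 15 degrees, upright within 11; it touches neither housing nor camera. Flap open over 1.3 rad; cap and bracket released in their own bins (all of step 1 and value of joint flap above 1.3 rad and x of card_mid in the frame of lens between -0.165 and -0.075 m and y of card_mid in the frame of lens between -0.03 and 0.03 m and z of card_mid in the frame of lens between -0.03 and 0.03 m and angle between the x axis of card and the x axis of inspect_cam, either way round below 0.26 rad and angle between card's own z axis and vertical below 0.2 rad and contact force between card and the fingers above 1 N and contact force between card and housing below 0.2 N and contact force between card and inspect_cam below 0.2 N and linear speed of card below 0.03 m/s); the arm keeps its last pose, push and grip.
It fails at once if the driver is shifted more than 30 mm (distance of driver from where it was at the start of the episode above 0.03 m).
It fails at once if the jar is shifted more than 30 mm (distance of jar from where it was at the start of the episode above 0.03 m).
It fails at once if the tape is shifted more than 30 mm (distance of tape from where it was at the start of the episode above 0.03 m).
It also fails if it takes over 72 s, if anything falls off the work surface, if the arm or the gripper's body presses on something with over 40 N, if the wrist force passes 120 N, or if a joint passes its speed limit or range.

### The arm

A 6-joint arm with a two-finger parallel gripper is mounted at the origin on the work surface. World frame = base frame: x ahead of the robot, y to its left, z up, the work surface at z = 0. Lengths are in m, angles in rad, forces in N, time in s.
With the tool pointing down it reaches from about 0.4 to 0.925 m from the base axis. Payload 12.5 kg.
Tool frame: the origin (TCP) lies on the centre line of the jaws, within the pads' length; the fingertips stand robot.tips_ahead ahead of it and the grasp point (between the pads) lies 2 mm behind it (robot.tips_ahead is the distance from the TCP to the fingertips, in m); y points along the fingers, z is the direction in which the jaws open and shut, and the axes are right-handed (so a half turn about y gives the same grasp; the last joint's range is limited). The gripper opens to 95 mm and grips with 3 to 60 N. Pads are 20 mm wide; open, the fingers measure 119 mm over their backs; the gripper's body (75 mm by 180 mm) begins 59 mm behind the grasp point.
Start: joints at [1.072, 0.491, 1.559, -0, 1.092, -0.106], TCP at [0.239, 0.577, 0.232] pointing down, gripper open.
Joint ranges: [-3.1, 3.1], [-0.84, 2.19], [0.05, 2.79], [-1.13, 4.28], [0.06, 2.93], [-2.69, 2.69]. Speed limits (rad/s): [2.22, 2.22, 2.79, 3.14, 3.14, 3.14].

### API

Orientations are given as a unit quaternion [w, x, y, z].
In Python, from workcell import robot gives the robot as it stands.
- The arm moves only by the shell command python3 -m inch 'ROWS' [OPENING] [FORCE]. ROWS is JSON, a list of rows, each a list of 6 numbers: the shift along the tool's x, y, z in cm, then the turn, a rotation vector about the tool's x, y, z in degrees. A call has exactly 5 rows; each row is the pose to reach, as a shift and turn from the pose commanded when the call began, along the tool's axes at that moment; what a row does not reach only later rows make up. A row lasts 1/10 s, in which the tool goes at most 50 mm and 8.59 degrees, less where a joint would pass 70% of its speed; a pose out of reach is approached as far as the arm can. A call with a gripper value outside its range is refused whole. OPENING is the finger opening in cm, from 0 to 9.51, set as the call begins (- or left out, the last holds). The fingers move at their own pace and stop on an object; FORCE is the grip in N (left out, the last holds). Time passes only in rows, so rows that repeat a pose let the fingers close, or fill a call up. It gives the time, the measured TCP pose, the force and the opening at its end, in the units of the state.
- robot.state(): the state, without advancing time (a new reading comes with each control period).
- robot.read_camera(name): name is "scene" or "top" or "wrist"; returns the picture (400x640x3 uint8, red, green, blue); there is no depth.
- robot.get_calibration(name): a dict with "fx", "fy", "cx", "cy" (pixels), "k1" (the pictures are not rectified: a ray, as slopes to the right and down, at radius r is drawn at 1 + k1 r^2 times it, then the intrinsics apply), "R" (3x3) and "t" (3): a world point X has camera coordinates R X + t; the wrist camera has in their place "tool_from_camera" (4x4, takes a point from camera to tool coordinates, whose origin is the TCP and whose axes are the tool frame's). Camera axes: x right, y down, z forward; pixel columns grow to the right and rows downward; lengths in m; the calibration is good to about 2 mm. A picture is of the moment at which its call begins: read the wrist's pose just before it. get_calibration takes no time and is no camera call.
- robot.finish_job(): hands the job in, once; it reports no verdict.
Trained networks look in the newest picture that a camera, given by its name, has taken for a name from the list of things; names that differ only in an ending like _2 or _b are one class to them, and where a whole thing is asked for, a point or a joint stands for the part that bears it (a point fixed in the world has none). Each returns a list of dicts, best first, with "score" (0 to 1); they miss things now and then, are a little off and sometimes report something else, mostly with a low value. They report only what shows in the picture. A call takes as long as a camera call. They do not tell look-alikes from the thing itself.
- robot.recognise(camera, label): "xyz" ([x, y, z] in m, in world coordinates, good to about 4 mm: the middle of the surface that is visible of it).
- robot.landmark_of(camera, label): "xyz" ([x, y, z] in m, in world coordinates, good to about 4 mm: a listed point, or the origin of a listed thing).
The state is a dict: "clock": time; "qpos": joint angles; "joint_vel": joint speeds; "effort": joint torques, N m; "tool_pos": TCP position; "tool_rot": TCP orientation; "contact_force": force on the tool from outside, world axes, zero at the start; "wrist_torque": the same for the moment, N m; "grip_width": opening from 0.0 (shut) to 1.0 (fully open).
Only numpy, scipy, OpenCV 4.12 (cv2) and the standard library are available. Lean on these libraries where they do the work, as an engineer would, in place of code of your own. Each camera call takes 0.05 s, during which the arm holds its last target. There are 200 camera calls.

## Working session

There is one attempt and no reset: what is moved stays moved. The work goes in short steps, Python scripts to look and compute and a shell command to move; the robot and the scene stay as the last step left them, time stands still between calls to the robot, and variables do not carry over. Pictures are saved under pics/ and viewed, about 8 in all and at most 12, crops included, and the job is handed in when it is done.

```bash
ls; mkdir -p pics; cat > h.py <<'E'
from workcell import robot
import numpy as np, cv2
from scipy.spatial.transform import Rotation as Ro
def R_of(s): q=s['tool_rot']; return Ro.from_quat([q[1],q[2],q[3],q[0]])
def snap(c,f):
    im=robot.read_camera(c); cv2.imwrite('pics/'+f,im[:,:,::-1]); return im
def to(p,yaw_z=None):
    """shift in tool axes (cm) to world point p"""
    s=robot.state(); return np.round(R_of(s).inv().apply(np.array(p)-s['tool_pos'])*100,2)
def show():
    s=robot.state(); print(s['clock'],np.round(s['tool_pos'],4),np.round(s['contact_force'],1),round(s['grip_width'],3)); print(np.round(R_of(s).as_matrix(),3).tolist())
E
python3 - <<'E'
from h import *
show(); print(robot.tips_ahead)
a=snap('scene','s0.png'); 
for n in ['housing','flap_hinge','flap_handle','cap','bracket','cap_bin','bracket_bin','inspect_cam','lens','driver','jar','tape']:
    print('scene',n,[(np.round(d['xyz'],3).tolist(),round(d['score'],2)) for d in robot.landmark_of('scene',n)])
b=snap('top','t0.png')
for n in ['housing','flap_hinge','flap_handle','cap','bracket','cap_bin','bracket_bin','inspect_cam','lens','driver','jar','tape']:
    print('top',n,[(np.round(d['xyz'],3).tolist(),round(d['score'],2)) for d in robot.landmark_of('top',n)])
cv2.imwrite('pics/both.png',np.vstack([a,b])[:,:,::-1])
c=robot.get_calibration('top');print(c)
E
```

```text
pics
0.0 [0.2391 0.5772 0.2311] [-0.4 -0.4  0.9] 1.0
[[0.924, -0.001, 0.383], [-0.383, -0.001, 0.924], [-0.0, -1.0, -0.001]]
0.017
scene housing [([0.522, -0.021, -0.003], 0.88)]
scene flap_hinge [([0.611, -0.038, 0.121], 0.93), ([0.524, -0.02, -0.005], 0.42)]
scene flap_handle [([0.459, -0.002, 0.158], 0.95)]
scene cap [([0.579, 0.023, 0.127], 0.56), ([0.766, 0.012, -0.004], 0.51)]
scene bracket [([0.544, -0.068, 0.124], 0.63), ([0.714, -0.124, -0.001], 0.54)]
scene cap_bin [([0.574, 0.336, -0.003], 0.66)]
scene bracket_bin [([0.382, 0.322, -0.001], 0.96)]
scene inspect_cam [([0.683, -0.309, -0.003], 0.87), ([0.767, 0.294, 0.006], 0.27)]
scene lens [([0.622, -0.32, 0.168], 0.95)]
scene driver [([0.765, 0.012, -0.0], 0.56)]
scene jar [([0.771, 0.295, 0.004], 0.9), ([0.522, -0.02, -0.003], 0.62)]
scene tape [([0.37, -0.243, -0.004], 0.93)]
top housing []
top flap_hinge [([0.611, -0.045, 0.122], 0.76)]
top flap_handle [([0.463, -0.001, 0.16], 0.97)]
top cap [([0.581, 0.02, 0.132], 0.68)]
top bracket [([0.719, -0.126, -0.003], 0.63), ([0.55, -0.071, 0.13], 0.48)]
top cap_bin [([0.573, 0.34, -0.003], 0.92)]
top bracket_bin [([0.376, 0.326, -0.0], 0.79)]
top inspect_cam [([0.69, -0.314, 0.001], 0.91)]
top lens [([0.622, -0.315, 0.17], 0.56), ([0.574, 0.341, -0.001], 0.54)]
top driver [([0.768, 0.016, 0.006], 0.57)]
top jar [([0.688, -0.315, 0.003], 0.69), ([0.769, 0.299, 0.0], 0.59), ([0.522, -0.019, -0.002], 0.4)]
top tape [([0.372, -0.251, -0.001], 0.79), ([0.625, -0.312, 0.171], 0.18)]
{'fx': 373.2312916270327, 'fy': 373.2312916270327, 'cx': 318.42435730378475, 'cy': 197.24752275405206, 'k1': -0.03757154413677107, 'R': array([[-0.02424963, -0.99939705,  0.02484934],
       [-0.98687791,  0.01996186, -0.16022957],
       [ 0.15963692, -0.02840877, -0.98676694]]), 't': array([-0.01113442,  0.59105941,  0.90163184])}
```

View pics/s0.png

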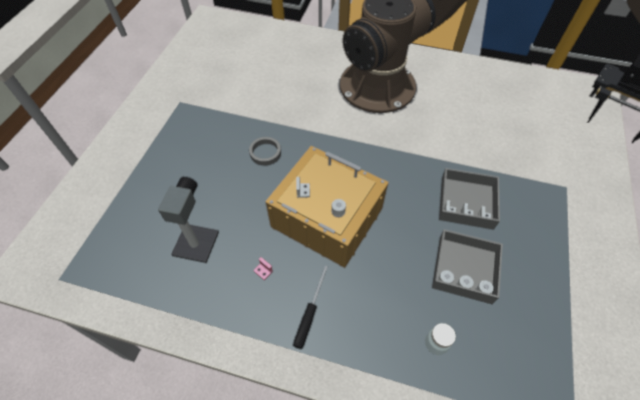

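View pics/t0.png

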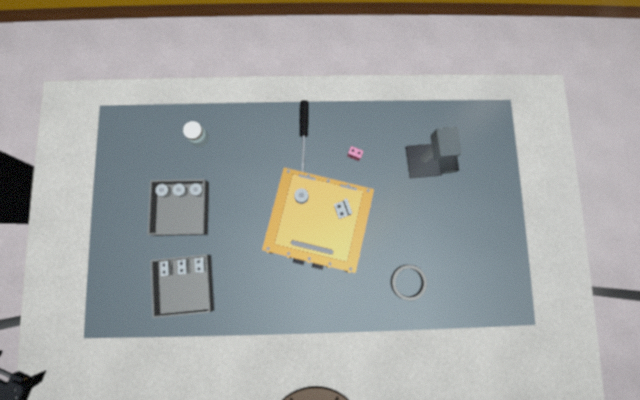

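The brackets' bin is the near one (scene px 469,198) and the caps' bin the far one (468,265). There are two bracket candidates. The grey one on the flap (scene px 303,189) is the one meant. The pink one on the bench (263,268) is the look-alike, so I'll leave it. Next I go above the flap for a close look.

```bash
python3 -m inch '[[3.5,-1.4,-2.8,0,0,0],[7,-2.8,-5.7,0,0,0],[10.6,-3.6,-8.5,0,0,0],[14.1,-4.4,-11.4,0,0,0],[17.7,-5,-14.2,0,0,0]]' 9.5 20
python3 -m inch '[[3.5,-1,-2.8,0,0,0],[7,-2,-5.7,0,0,0],[10.6,-3,-8.5,0,0,0],[14.1,-4,-11.4,0,0,0],[17.7,-5,-14.2,0,0,0]]'
python3 -m inch '[[3.5,0,-2.8,0,0,0],[7,0,-5.7,0,0,0],[10.6,0,-8.5,0,0,0],[14.1,0,-11.4,0,0,0],[17.7,0,-14.2,0,0,0]]'
python3 -m inch '[[0,0,0,0,0,0],[0,0,0,0,0,0],[0,0,0,0,0,0],[0,0,0,0,0,0],[0,0,0,0,0,0]]'
python3 - <<'E'
from h import *
show(); print(robot.state()['qpos']); snap('wrist','w1.png')
c=robot.get_calibration('wrist');print(c)
for n in ['flap_hinge','flap_handle','cap','bracket','housing']:
    print(n,[(np.round(d['xyz'],3).tolist(),round(d['score'],2)) for d in robot.landmark_of('wrist',n)])
E
```

```text
clock: 1.8
tool_pos: [0.3489, 0.3769, 0.2823]
tool_rot: [0.694, -0.693, 0.138, -0.138]
contact_force: [0.3, 0.5, 0.3]
grip_width: 0.998
clock: 2.3
tool_pos: [0.458, 0.1777, 0.3323]
tool_rot: [0.694, -0.693, 0.138, -0.138]
contact_force: [0.3, 1.1, -0.2]
grip_width: 1.0
clock: 2.8
tool_pos: [0.5673, -0.0213, 0.3318]
tool_rot: [0.694, -0.693, 0.138, -0.138]
contact_force: [0.1, -0.0, -0.6]
grip_width: 1.001
clock: 3.3
tool_pos: [0.5664, -0.0184, 0.332]
tool_rot: [0.694, -0.694, 0.137, -0.138]
contact_force: [-0.4, 0.0, 0.9]
grip_width: 1.002
3.3 [ 0.5664 -0.0184  0.332 ] [-0.4  0.   0.9] 1.002
[[0.924, 0.001, 0.381], [-0.381, 0.0, 0.924], [0.0, -1.0, 0.0]]
[-1.49101313e-01  3.20151299e-01  1.56178268e+00  1.65317127e-04
  1.25917158e+00 -1.32855324e+00]
{'fx': 322.33762681432967, 'fy': 322.33762681432967, 'cx': 323.6641130456063, 'cy': 197.21586252437092, 'k1': -0.0050487516167955744, 'tool_from_camera': array([[ 1.22343275e-03,  9.63369764e-01,  2.68173825e-01,
        -7.43398321e-02],
       [ 3.26104590e-04, -2.68174396e-01,  9.63370327e-01,
        -1.53283132e-01],
       [ 9.99999198e-01, -1.09116609e-03, -6.42252640e-04,
        -9.76824941e-04],
       [ 0.00000000e+00,  0.00000000e+00,  0.00000000e+00,
         1.00000000e+00]])}
flap_hinge [([0.616, -0.042, 0.12], 0.63)]
flap_handle [([0.464, -0.0, 0.164], 0.69), ([0.578, 0.336, -0.003], 0.55)]
cap [([0.583, 0.019, 0.129], 0.74)]
bracket [([0.716, -0.124, 0.002], 0.83), ([0.548, -0.077, 0.125], 0.8)]
housing [([0.526, -0.017, -0.002], 0.55)]
```

View pics/w1.png

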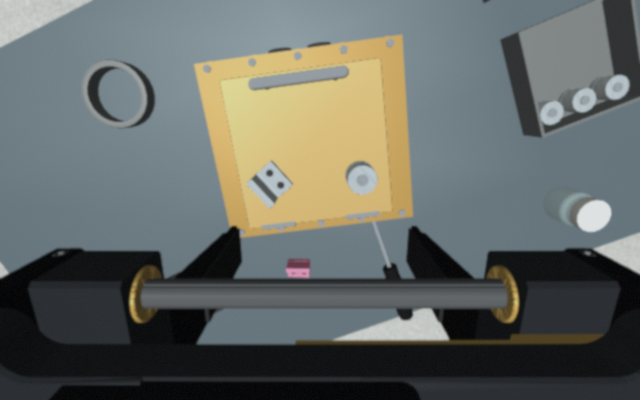

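The wrist view shows the handle at (298,79), the bracket at (269,183), the cap at (362,180) and the pink look-alike at (298,268). I'll enlarge the bracket to get its orientation.

```bash
cat >> h.py <<'E'
def ray(c,px,z,s=None):
    """pixel(s) -> world on plane z"""
    k=robot.get_calibration(c); px=np.atleast_2d(np.array(px,float))
    K=np.array([[k['fx'],0,k['cx']],[0,k['fy'],k['cy']],[0,0,1]])
    n=cv2.undistortPoints(px[:,None],K,np.array([k['k1'],0,0,0]))[:,0]
    d=np.c_[n,np.ones(len(n))]
    if 'R' in k: o=-k['R'].T@k['t']; d=d@k['R']
    else:
        s=s or robot.state(); T=np.array(k['tool_from_camera']); R=R_of(s).as_matrix()
        o=np.array(s['tool_pos'])+R@T[:3,3]; d=d@(R@T[:3,:3]).T
    return o+d*((z-o[2])/d[:,2])[:,None]
E
python3 - <<'E'
from h import *
im=cv2.imread('pics/w1.png')[140:240,220:400]
cv2.imwrite('pics/c1.png',cv2.resize(im,None,fx=4,fy=4,interpolation=cv2.INTER_CUBIC))
print('housing top corners',ray('wrist',[[195,65],[402,36],[412,216],[243,237]],.12).round(4).tolist())
print('handle ends',ray('wrist',[[253,84],[345,71]],.165).round(4).tolist())
E
```

```text
housing top corners [[0.4053, -0.1006, 0.12], [0.4628, 0.1103, 0.12], [0.6534, 0.0578, 0.12], [0.6001, -0.1407, 0.12]]
handle ends [[0.4524, -0.0449, 0.165], [0.4749, 0.0391, 0.165]]
```

View pics/c1.png

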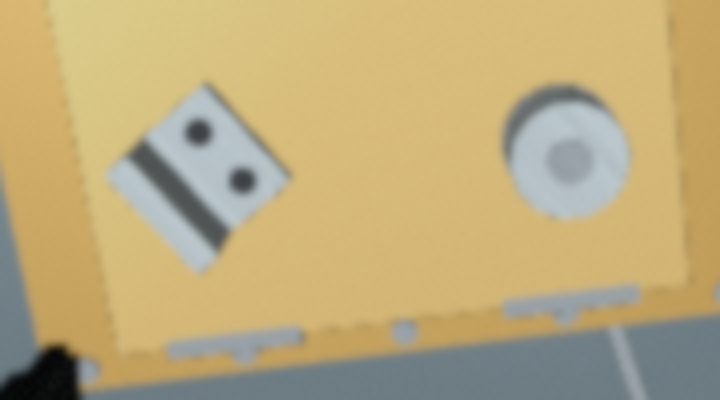

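```bash
python3 - <<'E'
from h import *
f=lambda p,z: ray('wrist',np.array(p)/4+[220,140],z)[:,:2]
o=f([[108,175],[200,270]],.1605); i=f([[130,155],[218,250]],.1605); ft=f([[207,85],[290,178]],.1345)
for e in (o,i,ft): d=e[1]-e[0]; print(e.round(4).tolist(),np.linalg.norm(d).round(4),np.degrees(np.arctan2(d[1],d[0])).round(1))
print('cap',f([[568,160]],.1565))
c=ray('top',[[162,189],[179,189],[196,188]],.03); print('caps',c.round(3).tolist())
c=ray('top',[[165,267],[182,266],[199,264]],.034); print('br',c.round(3).tolist())
print('capbin rim',ray('top',[[150,181],[207,180],[208,234],[150,236]],.045).round(3).tolist())
print('brbin rim',ray('top',[[152,258],[209,255],[213,310],[154,315]],.045).round(3).tolist())
E
```

```text
[[0.5372, -0.094], [0.5697, -0.083]] 0.0342 18.8
[[0.5347, -0.0864], [0.5665, -0.0763]] 0.0334 17.7
[[0.5281, -0.066], [0.5607, -0.0556]] 0.0342 17.6
cap [[0.58012124 0.01723177]]
caps [[0.623, 0.38, 0.03], [0.622, 0.336, 0.03], [0.624, 0.292, 0.03]]
br [[0.424, 0.363, 0.034], [0.426, 0.321, 0.034], [0.43, 0.278, 0.034]]
capbin rim [[0.642, 0.406, 0.045], [0.642, 0.26, 0.045], [0.504, 0.254, 0.045], [0.501, 0.399, 0.045]]
brbin rim [[0.447, 0.392, 0.045], [0.451, 0.251, 0.045], [0.319, 0.239, 0.045], [0.31, 0.382, 0.045]]
```

```bash
python3 -m inch '[[-0.1,2,2,0,0,0],[-0.1,4,4,0,0,0],[-0.1,8,4,0,0,0],[-0.1,11.5,4,0,0,0],[-0.1,14,4,0,0,0]]' 6 15
python3 -m inch '[[0,1,0,0,0,0],[0,2.5,0,0,0,0],[0,3.5,0,0,0,0],[0,4.4,0,0,0,0],[0,4.4,0,0,0,0]]'
python3 -m inch '[[0,0,0,0,0,0],[0,0,0,0,0,0],[0,0,0,0,0,0],[0,0,0,0,0,0],[0,0,0,0,0,0]]' 2 15
```

```text
clock: 4.1
tool_pos: [0.5805, 0.0182, 0.1895]
tool_rot: [-0.693, 0.694, -0.139, 0.137]
contact_force: [0.5, -0.9, 0.2]
grip_width: 0.656
clock: 4.6
tool_pos: [0.5809, 0.018, 0.1471]
tool_rot: [-0.694, 0.694, -0.138, 0.138]
contact_force: [-0.4, -0.2, 0.5]
grip_width: 0.631
clock: 5.1
tool_pos: [0.5812, 0.018, 0.148]
tool_rot: [0.694, -0.693, 0.138, -0.138]
contact_force: [-0.4, 0.7, 2.8]
grip_width: 0.332
```

```bash
python3 -m inch '[[0,-1.5,0,0,0,0],[0,-5,0,0,0,0],[0,-8,0,0,0,0],[-2,-9,4,0,0,0],[-4.1,-9,8,0,0,0]]'
python3 -m inch '[[-2.1,0,4,0,0,0],[-4.1,0,8,0,0,0],[-6.2,0,12,0,0,0],[-8.2,0,16,0,0,0],[-10.3,0,19.9,0,0,0]]'
python3 -m inch '[[0,4,0,0,0,0],[0,8,0,0,0,0],[0,12,0,0,0,0],[0,15,0,0,0,0],[0,16.5,0,0,0,0]]'
python3 -m inch '[[0,1.5,0,0,0,0],[0,3,0,0,0,0],[0,4,0,0,0,0],[0,4.2,0,0,0,0],[0,4.2,0,0,0,0]]'
python3 - <<'E'
from h import *
show()
E
```

```text
clock: 5.6
tool_pos: [0.5745, 0.1078, 0.2397]
tool_rot: [0.694, -0.693, 0.138, -0.14]
contact_force: [1.3, 0.7, -1.1]
grip_width: 0.335
clock: 6.1
tool_pos: [0.5544, 0.3327, 0.2377]
tool_rot: [0.694, -0.694, 0.138, -0.138]
contact_force: [1.0, -0.3, -0.1]
grip_width: 0.335
clock: 6.6
tool_pos: [0.5539, 0.3304, 0.0699]
tool_rot: [-0.693, 0.694, -0.139, 0.137]
contact_force: [-0.0, -0.5, -0.5]
grip_width: 0.335
clock: 7.1
tool_pos: [0.5551, 0.3309, 0.0309]
tool_rot: [0.694, -0.693, 0.138, -0.138]
contact_force: [0.4, -0.1, -0.1]
grip_width: 0.331
7.1 [0.5551 0.3309 0.0309] [ 0.4 -0.1 -0.1] 0.331
[[0.924, 0.0, 0.383], [-0.383, 0.0, 0.924], [0.0, -1.0, 0.0]]
```

```bash
python3 -m inch '[[0,0.3,0,0,0,0],[0,0.3,0,0,0,0],[0,0.3,0,0,0,0],[0,0.3,0,0,0,0],[0,0.3,0,0,0,0]]' 6
python3 -m inch '[[0,-2,0,0,0,0],[0,-6,0,0,0,0],[0,-11,0,0,0,0],[0,-16,0,0,0,0],[0,-20,0,0,0,0]]'
python3 -m inch '[[1.6,0,-3.9,0,8,0],[3.2,0,-7.8,0,16,0],[4.8,0,-11.7,0,24,0],[6.4,0,-15.6,0,32,0],[7.8,0,-19,0,40,0]]'
python3 - <<'E'
from h import *
show(); print(to([.551,-.0804,.23])); print(robot.state()['qpos'][5])
print([(np.round(d['xyz'],3).tolist(),round(d['score'],2)) for d in (snap('top','t1.png') is not None and robot.landmark_of('top','cap'))])
E
```

```text
clock: 7.6
tool_pos: [0.5549, 0.3309, 0.0279]
tool_rot: [0.694, -0.693, 0.138, -0.138]
contact_force: [0.2, 0.3, 1.2]
grip_width: 0.625
clock: 8.1
tool_pos: [0.5549, 0.3309, 0.2309]
tool_rot: [0.694, -0.693, 0.137, -0.139]
contact_force: [0.4, 0.4, 0.8]
grip_width: 0.633
clock: 8.6
tool_pos: [0.5539, 0.1236, 0.2279]
tool_rot: [0.603, -0.603, 0.369, -0.369]
contact_force: [0.8, 0.0, -0.4]
grip_width: 0.631
8.6 [0.5539 0.1236 0.2279] [ 0.8  0.  -0.4] 0.631
[[0.456, 0.0, 0.89], [-0.89, 0.0, 0.456], [0.0, -1.0, 0.0]]
[18.02 -0.21 -9.57]
-0.3707137664132208
[([0.765, 0.013, 0.006], 0.73)]
```

```bash
python3 -m inch '[[4,0,-2.1,0,2.5,0],[8.2,0,-4.3,0,5,0],[12.5,0,-6.6,0,7.5,0],[16,0,-8.5,0,9.6,0],[18,0,-9.6,0,9.6,0]]'
python3 -m inch '[[0,0,0,0,0,0],[0,0,0,0,0,0],[0,2,0,0,0,0],[0,4,0,0,0,0],[0,4,0,0,0,0]]'
python3 - <<'E'
from h import *
show(); print(to([.551,-.0804,.148])); im=snap('wrist','w2.png')
E
```

```text
clock: 9.2
tool_pos: [0.5521, -0.0807, 0.2277]
tool_rot: [0.571, -0.571, 0.416, -0.417]
contact_force: [0.6, 0.2, -0.8]
grip_width: 0.629
clock: 9.7
tool_pos: [0.5513, -0.0767, 0.1857]
tool_rot: [-0.572, 0.573, -0.417, 0.414]
contact_force: [0.0, -0.2, -0.1]
grip_width: 0.628
9.7 [ 0.5513 -0.0767  0.1857] [ 0.  -0.2 -0.1] 0.628
[[0.309, -0.004, 0.951], [-0.951, 0.001, 0.309], [-0.002, -1.0, -0.003]]
[ 0.35  3.77 -0.13]
```

View pics/w2.png

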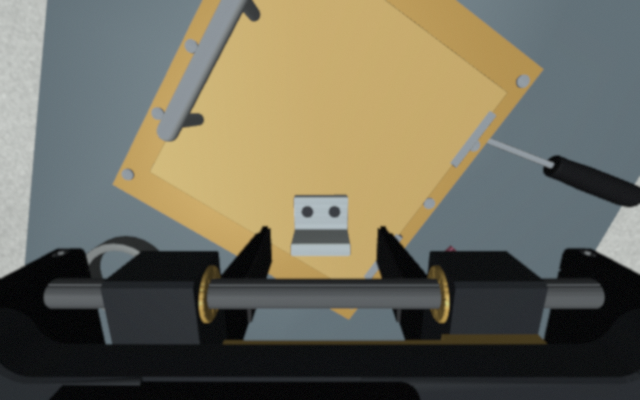

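The bracket now sits square to the jaws, wall top edge at (321,255) and between the fingers (268 and 380).

```bash
python3 - <<'E'
from h import *
p=ray('wrist',[[321,254],[321,243],[321,196]],.1605); p[2]=ray('wrist',[321,196],.1345); 
for q in p: print(q.round(4), to(q))
E
```

```text
[ 0.5542 -0.089   0.1605] [ 1.2   2.66 -0.15]
[ 0.5519 -0.0821  0.1605] [ 0.48  2.66 -0.15]
[ 0.5449 -0.0609  0.1345] [-1.75  5.26 -0.16]
```

```bash
python3 -m inch '[[0.3,1,-0.1,0,0,0],[0.3,2,-0.1,0,0,0],[0.3,3,-0.1,0,0,0],[0.3,3.75,-0.1,0,0,0],[0.3,3.75,-0.1,0,0,0]]'
python3 -m inch '[[0,0,0,0,0,0],[0,0,0,0,0,0],[0,0,0,0,0,0],[0,0,0,0,0,0],[0,0,0,0,0,0]]' 2 15
python3 -m inch '[[0,-1.5,0,0,0,0],[0,-5,0,0,0,0],[0,-9,0,0,0,0],[0,-9,0,0,0,0],[0,-9,0,0,0,0]]'
python3 - <<'E'
from h import *
show(); print(to([.360,.319,.235]))
E
```

```text
clock: 10.25
tool_pos: [0.5517, -0.0816, 0.1489]
tool_rot: [-0.571, 0.572, -0.417, 0.416]
contact_force: [0.5, -0.1, 0.3]
grip_width: 0.63
clock: 10.75
tool_pos: [0.5522, -0.0817, 0.1504]
tool_rot: [0.572, -0.572, 0.416, -0.416]
contact_force: [-0.2, 0.3, 1.7]
grip_width: 0.378
clock: 11.25
tool_pos: [0.5521, -0.0817, 0.2406]
tool_rot: [0.572, -0.571, 0.416, -0.417]
contact_force: [-0.7, -0.6, -1.0]
grip_width: 0.377
11.25 [ 0.5521 -0.0817  0.2406] [-0.7 -0.6 -1. ] 0.377
[[0.307, 0.001, 0.952], [-0.952, -0.0, 0.307], [0.001, -1.0, 0.001]]
[-44.03   0.52  -5.97]
```

```bash
python3 -m inch '[[-4.4,0,-0.6,0,-8,0],[-8.8,0,-1.2,0,-16,0],[-13.2,0,-1.8,0,-24,0],[-17.6,0,-2.4,0,-32,0],[-22,0,-3,0,-40,0]]'
python3 - <<'E'
from h import *
show(); print(to([.359,.320,.235]))
E
```

```text
clock: 11.75
tool_pos: [0.4544, 0.1197, 0.2388]
tool_rot: [-0.68, 0.68, -0.194, 0.193]
contact_force: [0.1, 0.3, 0.6]
grip_width: 0.378
11.75 [0.4544 0.1197 0.2388] [0.1 0.3 0.6] 0.378
[[0.85, -0.002, 0.527], [-0.527, -0.0, 0.85], [-0.002, -1.0, -0.001]]
[-18.67   0.4   12.  ]
```

```bash
python3 -m inch '[[-3.8,0,2.4,0,0,0],[-7.5,0,4.8,0,0,0],[-11.2,0,7.2,0,0,0],[-15,0,9.6,0,0,0],[-18.7,0,12,0,0,0]]'
python3 -m inch '[[0,0,0,0,0,0],[0,4,0,0,0,0],[0,9,0,0,0,0],[0,13,0,0,0,0],[0,15,0,0,0,0]]'
python3 - <<'E'
from h import *
show(); im=snap('top','t2.png'); snap('wrist','w3.png'); print(to([.359,.32,.03]))
a=np.vstack([cv2.imread('pics/t2.png')[160:360,100:420],cv2.imread('pics/w3.png')[::2,::2]]); cv2.imwrite('pics/m3.png',cv2.resize(a,None,fx=1.4,fy=1.4))
E
```

```text
clock: 12.25
tool_pos: [0.3597, 0.3207, 0.2388]
tool_rot: [-0.679, 0.68, -0.196, 0.195]
contact_force: [1.0, -0.8, -0.9]
grip_width: 0.375
clock: 12.75
tool_pos: [0.3598, 0.3179, 0.0863]
tool_rot: [-0.678, 0.681, -0.197, 0.194]
contact_force: [0.3, 0.6, -0.1]
grip_width: 0.376
12.75 [0.3598 0.3179 0.0863] [ 0.3  0.6 -0.1] 0.376
[[0.847, -0.005, 0.532], [-0.532, -0.003, 0.847], [-0.002, -1.0, -0.005]]
[-0.17  5.7   0.15]
```

View pics/m3.png

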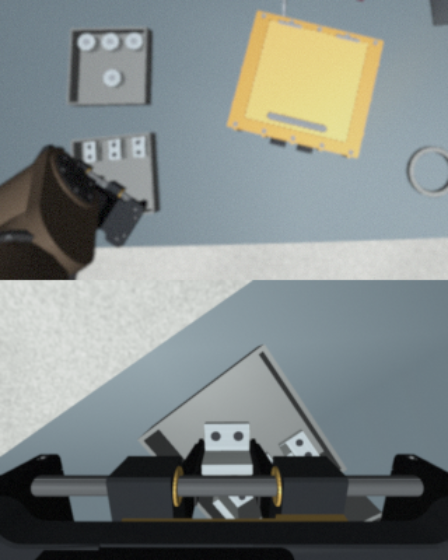

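The cap is lying in the cap bin (mosaic px 112,77), the flap is clear, and the bracket hangs over the free floor of the bracket bin.

```bash
python3 -m inch '[[-0.2,1.5,0,0,0,0],[-0.2,3,0,0,0,0],[-0.2,4.5,0,0,0,0],[-0.2,5.6,0,0,0,0],[-0.2,5.7,0,0,0,0]]'
python3 -m inch '[[0,0.2,0,0,0,0],[0,0.2,0,0,0,0],[0,0.2,0,0,0,0],[0,0.2,0,0,0,0],[0,0.2,0,0,0,0]]' 5.5
python3 -m inch '[[0,-2,0,0,0,0],[0,-6,0,0,0,0],[0,-11,0,0,0,0],[0,-16,0,0,0,0],[0,-20,0,0,0,0]]'
python3 - <<'E'
from h import *
show(); print(robot.state()['qpos'])
snap('top','t3.png')
for n in ['flap_hinge','flap_handle','inspect_cam','lens','bracket','cap']:
    print(n,[(np.round(d['xyz'],3).tolist(),round(d['score'],2)) for d in robot.landmark_of('top',n)])
snap('wrist','w4.png')
print([(np.round(d['xyz'],3).tolist(),round(d['score'],2)) for d in robot.landmark_of('wrist','bracket')])
E
```

```text
clock: 13.35
tool_pos: [0.3596, 0.3202, 0.0327]
tool_rot: [-0.679, 0.68, -0.196, 0.195]
contact_force: [-0.6, -0.1, -0.7]
grip_width: 0.38
clock: 13.85
tool_pos: [0.3597, 0.3206, 0.0314]
tool_rot: [0.68, -0.679, 0.195, -0.196]
contact_force: [-0.6, 0.9, 0.1]
grip_width: 0.58
clock: 14.35
tool_pos: [0.3595, 0.3205, 0.2342]
tool_rot: [0.68, -0.679, 0.195, -0.196]
contact_force: [0.4, -0.2, -0.4]
grip_width: 0.58
14.35 [0.3595 0.3205 0.2342] [ 0.4 -0.2 -0.4] 0.58
[[0.847, 0.002, 0.531], [-0.531, 0.001, 0.847], [0.001, -1.0, 0.002]]
[ 5.90765739e-01  2.84180784e-01  1.89716020e+00  8.63245702e-05
  9.58136936e-01 -4.19787824e-01]
flap_hinge [([0.611, -0.045, 0.127], 0.69), ([0.767, 0.298, 0.001], 0.66)]
flap_handle [([0.461, -0.0, 0.162], 0.72)]
inspect_cam [([0.688, -0.314, 0.001], 0.77), ([0.765, 0.015, 0.004], 0.7)]
lens [([0.624, -0.316, 0.173], 0.86)]
bracket [([0.353, 0.328, 0.007], 0.7), ([0.718, -0.125, 0.0], 0.65), ([0.769, 0.017, 0.002], 0.49)]
cap [([0.556, 0.334, 0.01], 0.59), ([0.523, -0.017, -0.001], 0.47)]
[([0.352, 0.326, 0.002], 0.67)]
```

Both networks put the bracket in the bracket bin and the cap in the cap bin. Next, the handle.

```bash
python3 -m inch '[[2.9,-0.4,-2.4,0,8,0],[5.8,-0.8,-4.8,0,16,0],[8.7,-1.2,-7.2,0,24,0],[11.6,-1.6,-9.6,0,32,0],[14.5,-2,-12.1,0,40,0]]'
python3 - <<'E'
from h import *
show(); print(to([.462,-.001,.255]))
E
```

```text
clock: 15.3
tool_pos: [0.4183, 0.1395, 0.2505]
tool_rot: [-0.57, 0.571, -0.418, 0.417]
contact_force: [0.8, 0.4, 0.7]
grip_width: 0.578
15.3 [0.4183 0.1395 0.2505] [0.8 0.4 0.7] 0.578
[[0.302, -0.001, 0.953], [-0.953, -0.0, 0.302], [-0.0, -1.0, -0.001]]
[14.72 -0.45 -0.08]
```

```bash
python3 -m inch '[[3.6,-0.2,0,0,8,0],[7.3,-0.4,0,0,16,0],[11,-0.4,0,0,24,0],[14.7,-0.4,0,0,32.8,0],[14.7,-0.4,0,0,32.8,0]]' 4
python3 -m inch '[[0,0,0,0,0,0],[0,0,0,0,0,0],[0,0,0,0,0,0],[0,0,0,0,0,0],[0,0,0,0,0,0]]'
python3 - <<'E'
from h import *
show(); snap('wrist','w5.png')
for n in ['flap_handle','flap_hinge']: print([(np.round(d['xyz'],3).tolist(),round(d['score'],2)) for d in robot.landmark_of('wrist',n)])
E
```

```text
clock: 15.8
tool_pos: [0.4643, -0.002, 0.2542]
tool_rot: [0.428, -0.429, 0.563, -0.562]
contact_force: [-0.2, 0.1, 0.8]
grip_width: 0.423
clock: 16.3
tool_pos: [0.4632, 0.0016, 0.2552]
tool_rot: [0.431, -0.431, 0.56, -0.56]
contact_force: [0.6, -0.8, -1.1]
grip_width: 0.42
16.3 [0.4632 0.0016 0.2552] [ 0.6 -0.8 -1.1] 0.42
[[-0.256, 0.0, 0.967], [-0.967, 0.0, -0.256], [-0.0, -1.0, 0.0]]
[([0.615, -0.039, 0.122], 0.32)]
[([0.612, -0.04, 0.12], 0.97)]
```

View pics/w5.png

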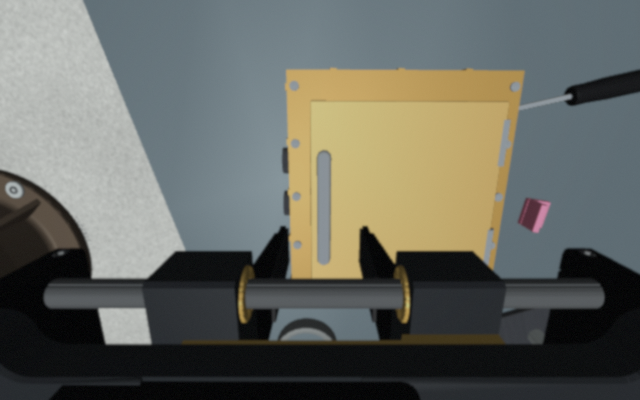

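The bar runs straight along the tool's x at column 323, rows 150-265, so the yaw is right.

```bash
python3 - <<'E'
from h import *
for q in ray('wrist',[[323,151],[323.5,264],[323.5,207]],.1635): print(q.round(4), to(q))
E
```

```text
[0.4747 0.0423 0.1635] [-4.25  9.17  0.05]
[ 0.4507 -0.0491  0.1635] [5.2  9.17 0.07]
[ 0.4636 -0.0008  0.1635] [0.2  9.17 0.08]
```

```bash
python3 -m inch '[[0.4,3,0.1,0,0,0],[0.4,6,0.1,0,0,0],[0.4,8,0.1,0,0,0],[0.4,9.5,0.1,0,0,0],[0.4,9.5,0.1,0,0,0]]'
python3 -m inch '[[0,0,0,0,0,0],[0,0,0,0,0,0],[0,0,0,0,0,0],[0,0,0,0,0,0],[0,0,0,0,0,0]]' 0.5 20
python3 - <<'E'
from h import *
show()
c0=np.array([-156,41.])/10
for t in np.arange(0,1.85,.15):
    c,s=np.cos(t),np.sin(t); p=np.array([-156*c+41*s,156*s+41*c])/10-c0
    print(round(t,2),'z',round(p[0],2),'y',round(-p[1],2))
E
```

```text
clock: 16.95
tool_pos: [0.4626, -0.0029, 0.1587]
tool_rot: [0.43, -0.432, 0.561, -0.56]
contact_force: [-0.0, 0.2, 0.3]
grip_width: 0.424
clock: 17.45
tool_pos: [0.462, -0.0027, 0.1604]
tool_rot: [0.43, -0.431, 0.561, -0.56]
contact_force: [-7.3, 1.4, 7.8]
grip_width: 0.11
17.45 [ 0.462  -0.0027  0.1604] [-7.3  1.4  7.8] 0.11
[[-0.257, -0.003, 0.966], [-0.966, 0.001, -0.257], [0.0, -1.0, -0.003]]
0.0 z 0.0 y -0.0
0.15 z 0.79 y -2.29
0.3 z 1.91 y -4.43
0.45 z 3.34 y -6.38
0.6 z 5.04 y -8.09
0.75 z 6.98 y -9.53
0.9 z 9.11 y -10.67
1.05 z 11.39 y -11.47
1.2 z 13.77 y -11.93
1.35 z 16.18 y -12.02
1.5 z 18.59 y -11.75
1.65 z 20.92 y -11.13
1.8 z 23.14 y -10.16
```

```bash
python3 -m inch '[[0,-1.54,0.49,0,0,0],[0,-3.02,1.12,0,0,0],[0,-4.43,1.91,0,0,0],[0,-5.75,2.83,0,0,0],[0,-6.98,3.88,0,0,0]]'
python3 -m inch '[[0,0,0,0,0,0],[0,0,0,0,0,0],[0,0,0,0,0,0],[0,0,0,0,0,0],[0,0,0,0,0,0]]'
```

```text
clock: 17.95
tool_pos: [0.4975, -0.0122, 0.2304]
tool_rot: [0.429, -0.433, 0.563, -0.558]
contact_force: [-16.5, 3.8, 9.6]
grip_width: 0.11
clock: 18.45
tool_pos: [0.498, -0.0124, 0.2308]
tool_rot: [0.43, -0.432, 0.562, -0.559]
contact_force: [-17.6, 4.2, 16.8]
grip_width: 0.107
```

```bash
python3 -m inch '[[0,-1.26,1.03,0,0,0],[0,-2.27,2.32,0,0,0],[0,-3.14,3.69,0,0,0],[0,-3.87,5.15,0,0,0],[0,-4.45,6.68,0,0,0]]'
python3 -m inch '[[0,0,0,0,0,0],[0,0,0,0,0,0],[0,0,0,0,0,0],[0,0,0,0,0,0],[0,0,0,0,0,0]]'
python3 - <<'E'
from h import *
snap('wrist','w6.png')
im=robot.read_camera('scene'); cv2.imwrite('pics/s6.png',cv2.resize(im[110:290,220:460],None,fx=3,fy=3)[:,:,::-1])
E
```

```text
clock: 18.95
tool_pos: [0.5649, -0.0303, 0.2755]
tool_rot: [0.431, -0.431, 0.561, -0.56]
contact_force: [-4.2, -0.3, 1.0]
grip_width: 0.112
clock: 19.45
tool_pos: [0.5654, -0.0305, 0.2756]
tool_rot: [-0.431, 0.431, -0.56, 0.561]
contact_force: [-1.8, -1.9, 7.8]
grip_width: 0.109
```

View pics/s6.png

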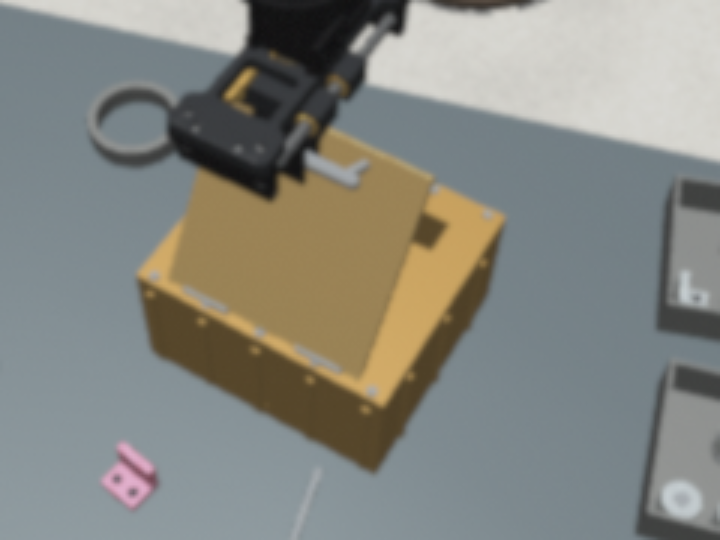

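The flap is following the bar, about 1 rad open. I'll continue the arc past upright to roughly 1.75 rad, so the gripper body clears it later.

```bash
python3 -m inch '[[0,-0.45,1.56,0,0,0],[0,-0.75,3.15,0,0,0],[0,-0.88,4.78,0,0,0],[0,-0.83,6.4,0,0,0],[0,-0.61,8,0,0,0]]'
python3 -m inch '[[0,0.19,0.8,0,0,0],[0,0.38,1.56,0,0,0],[0,0.65,2.35,0,0,0],[0,0.91,3.1,0,0,0],[0,1.24,3.85,0,0,0]]'
python3 -m inch '[[0,0,0,0,0,0],[0,0,0,0,0,0],[0,0,0,0,0,0],[0,0,0,0,0,0],[0,0,0,0,0,0]]'
python3 - <<'E'
from h import *
show()
E
```

```text
clock: 20.05
tool_pos: [0.6426, -0.0511, 0.281]
tool_rot: [0.431, -0.431, 0.561, -0.561]
contact_force: [-2.9, -0.9, 2.1]
grip_width: 0.107
clock: 20.55
tool_pos: [0.6801, -0.061, 0.2679]
tool_rot: [0.431, -0.431, 0.561, -0.561]
contact_force: [-3.5, -5.0, 1.5]
grip_width: 0.111
clock: 21.05
tool_pos: [0.6796, -0.0608, 0.2681]
tool_rot: [-0.431, 0.431, -0.561, 0.561]
contact_force: [0.1, -6.3, -0.9]
grip_width: 0.112
21.05 [ 0.6796 -0.0608  0.2681] [ 0.1 -6.3 -0.9] 0.112
[[-0.257, 0.0, 0.966], [-0.966, -0.0, -0.257], [0.0, -1.0, 0.0]]
```

```bash
python3 -m inch '[[0,0,0,0,0,0],[0,0,0,0,0,0],[0,0,0,0,0,0],[0,-2,0,0,0,0],[0,-5,0,0,0,0]]' 3
python3 -m inch '[[0,-3,0,0,0,0],[0,-6,0,0,0,0],[0,-6,-4,0,0,0],[0,-6,-9,0,0,0],[0,-6,-13,0,0,0]]'
python3 -m inch '[[0,3,-2,0,0,0],[0,6,-2.7,0,0,0],[0,9,-2.7,0,0,0],[0,12,-2.7,0,0,0],[0,12,-2.7,0,0,0]]' 6
python3 - <<'E'
from h import *
show(); im=snap('wrist','w7.png')
for n in ['card_grip','card','flap_hinge']: print(n,[(np.round(d['xyz'],3).tolist(),round(d['score'],2)) for d in robot.landmark_of('wrist',n)])
b=robot.read_camera('scene')[100:300,200:520]
cv2.imwrite('pics/m7.png',np.vstack([im,cv2.resize(b,(640,400))])[:,:,::-1][:, :][::1])
m=cv2.imread('pics/m7.png'); cv2.imwrite('pics/m7.png',cv2.resize(m,(480,600)))
E
```

```text
clock: 21.55
tool_pos: [0.6793, -0.0603, 0.3171]
tool_rot: [0.43, -0.432, 0.562, -0.56]
contact_force: [-0.1, 0.3, -0.2]
grip_width: 0.312
clock: 22.05
tool_pos: [0.552, -0.0264, 0.3781]
tool_rot: [0.431, -0.431, 0.561, -0.56]
contact_force: [1.1, -0.3, 0.5]
grip_width: 0.319
clock: 22.55
tool_pos: [0.5267, -0.0198, 0.2554]
tool_rot: [0.43, -0.432, 0.562, -0.559]
contact_force: [-0.4, 0.4, -0.5]
grip_width: 0.622
22.55 [ 0.5267 -0.0198  0.2554] [-0.4  0.4 -0.5] 0.622
[[-0.257, -0.005, 0.966], [-0.966, 0.001, -0.257], [0.0, -1.0, -0.006]]
card_grip [([0.527, -0.016, 0.105], 0.73)]
card [([0.531, -0.017, 0.022], 0.65)]
flap_hinge [([0.614, -0.04, 0.121], 0.93)]
```

View pics/m7.png

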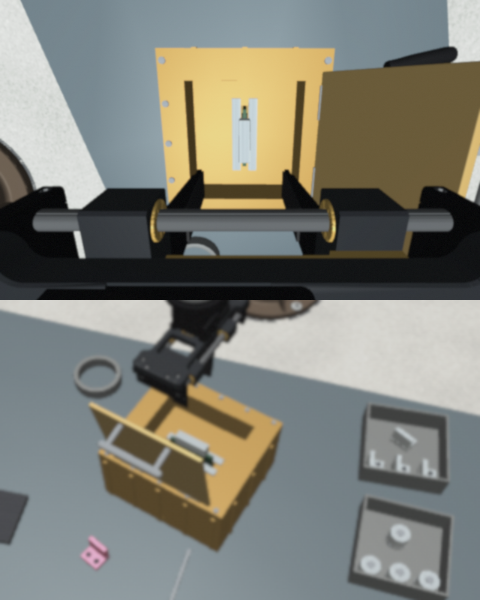

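The flap stands open and the bracket and cap sit in their own bins. The card's grip block shows at about (326,190) in the wrist image, between the jaws.

```bash
python3 - <<'E'
from h import *
for q in ray('wrist',[[326.5,161],[326.5,220],[326.5,190]],.113): print(q.round(4), to(q))
cv2.imwrite('pics/c8.png',cv2.resize(cv2.imread('pics/w7.png')[110:250,260:400],None,fx=4,fy=4))
print(robot.state()['qpos'])
E
```

```text
[0.5393 0.0038 0.113 ] [-2.6  14.67  0.36]
[ 0.5243 -0.0527  0.113 ] [ 3.25 14.67  0.37]
[ 0.5321 -0.0233  0.113 ] [ 0.2  14.67  0.37]
[-1.63395214e-01  3.24012277e-01  1.75725955e+00  2.10256809e-04
  1.05784040e+00  9.66113312e-02]
```

View pics/c8.png

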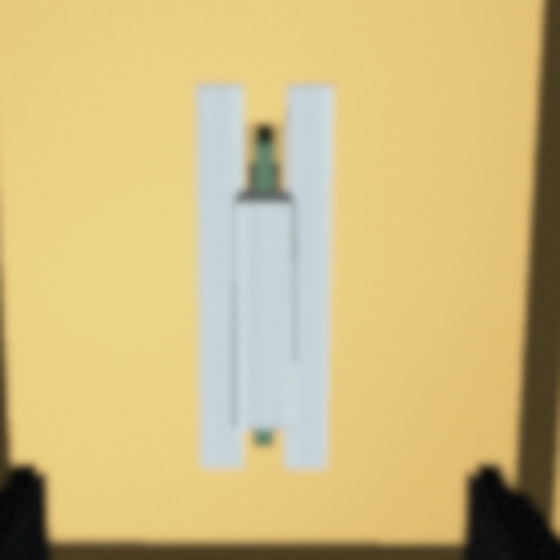

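```bash
python3 -m inch '[[0.1,3,0.3,0,0,0],[0.1,6,0.3,0,0,0],[0.1,9,0.3,0,0,0],[0.1,11,0.3,0,0,0],[0.1,12,0.3,0,0,0]]' 5
python3 -m inch '[[0,1,0,0,0,0],[0,2,0,0,0,0],[0,3,0,0,0,0],[0,3.4,0,0,0,0],[0,3.4,0,0,0,0]]'
python3 -m inch '[[0,0,0,0,0,0],[0,0,0,0,0,0],[0,0,0,0,0,0],[0,0,0,0,0,0],[0,0,0,0,0,0]]' 0.8 10
```

```text
clock: 23.3
tool_pos: [0.5308, -0.0221, 0.1375]
tool_rot: [0.431, -0.431, 0.561, -0.56]
contact_force: [0.1, -0.7, 0.4]
grip_width: 0.526
clock: 23.8
tool_pos: [0.5307, -0.022, 0.1038]
tool_rot: [0.431, -0.431, 0.561, -0.56]
contact_force: [0.1, -0.3, -0.3]
grip_width: 0.524
clock: 24.3
tool_pos: [0.5308, -0.022, 0.1043]
tool_rot: [-0.431, 0.431, -0.561, 0.561]
contact_force: [-0.3, 0.7, 0.5]
grip_width: 0.164
```

```bash
python3 -m inch '[[0,0,0,0,0,0],[0,0,0,0,0,0],[0,0,0,0,0,0],[0,0,0,0,0,0],[0,0,0,0,0,0]]' 0.5 25
python3 -m inch '[[0,-0.5,0,0,0,0],[0,-1,0,0,0,0],[0,-1.5,0,0,0,0],[0,-2,0,0,0,0],[0,-3,0,0,0,0]]'
```

```text
clock: 24.8
tool_pos: [0.5305, -0.0219, 0.1042]
tool_rot: [0.431, -0.431, 0.561, -0.56]
contact_force: [-3.8, 0.7, 5.8]
grip_width: 0.152
clock: 25.3
tool_pos: [0.5306, -0.022, 0.1344]
tool_rot: [0.431, -0.431, 0.561, -0.56]
contact_force: [-2.0, 0.9, -2.8]
grip_width: 0.147
```

```bash
python3 -m inch '[[0,-2.5,0,0,0,0],[0,-5,0,0,0,0],[0,-8,0,0,0,0],[0,-11,0,0,0,0],[0,-13,0,0,0,0]]'
python3 -m inch '[[0,0,0,0,0,0],[0,0,0,0,0,0],[0,0,0,0,0,0],[0,0,0,0,0,0],[0,0,0,0,0,0]]'
python3 - <<'E'
from h import *
show(); s=robot.read_camera('scene'); 
for c in ['scene','wrist']:
  if c=='wrist': snap('wrist','w9.png')
  for n in ['lens','inspect_cam','card_mid','card']: print(c,n,[(np.round(d['xyz'],3).tolist(),round(d['score'],2)) for d in robot.landmark_of(c,n)])
cv2.imwrite('pics/c9.png',cv2.resize(s[130:280,140:380],None,fx=3,fy=3)[:,:,::-1])
E
```

```text
clock: 25.8
tool_pos: [0.5318, -0.0223, 0.2675]
tool_rot: [-0.432, 0.43, -0.559, 0.562]
contact_force: [0.6, -0.3, -1.9]
grip_width: 0.145
clock: 26.3
tool_pos: [0.5306, -0.0221, 0.2633]
tool_rot: [0.431, -0.431, 0.561, -0.56]
contact_force: [0.9, -0.2, -1.4]
grip_width: 0.15
26.3 [ 0.5306 -0.0221  0.2633] [ 0.9 -0.2 -1.4] 0.15
[[-0.257, -0.001, 0.966], [-0.966, 0.0, -0.257], [0.0, -1.0, -0.001]]
scene lens [([0.621, -0.315, 0.167], 0.97)]
scene inspect_cam [([0.687, -0.311, -0.001], 0.64), ([0.369, -0.246, -0.002], 0.55), ([0.529, -0.019, 0.179], 0.22)]
scene card_mid [([0.528, -0.022, 0.224], 0.63)]
scene card [([0.529, -0.02, 0.178], 0.71)]
wrist lens []
wrist inspect_cam [([0.692, -0.31, 0.003], 0.81)]
wrist card_mid [([0.533, -0.017, 0.184], 0.29)]
wrist card [([0.535, -0.021, 0.181], 0.74)]
```

View pics/c9.png

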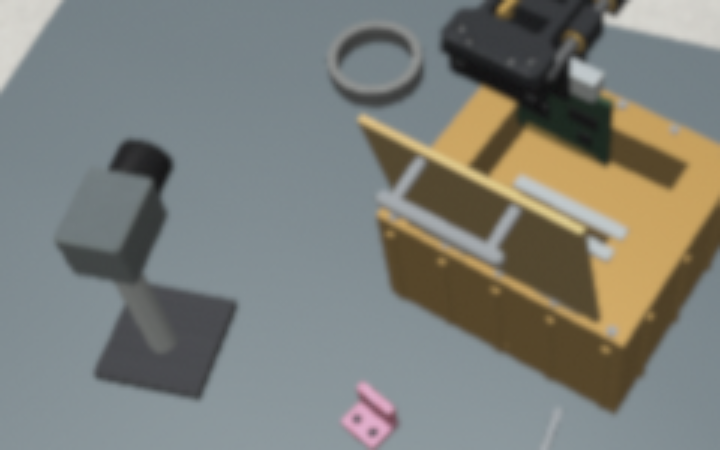

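The card is out of the slot and hanging upright, and the flap is open. I'll use the camera's base corners (crop px 236,302; 200,397; 96,376) to get its yaw.

```bash
python3 - <<'E'
from h import *
p=ray('scene',np.array([[236,302],[200,397],[96,376],[137,285]])/3+[140,130],.01)
print(p.round(4).tolist(),p.mean(0))
for a,b in ((0,1),(3,2)): d=p[b]-p[a]; print(np.linalg.norm(d),np.degrees(np.arctan2(d[1],d[0])))
for a,b in ((2,1),(3,0)): d=p[b]-p[a]; print(np.linalg.norm(d),np.degrees(np.arctan2(d[1],d[0]))-90)
y=np.radians(5);
for t in (4,8): y=np.radians(t); print(t,np.array([.6222,-.3165])-.12*np.array([np.cos(y),np.sin(y)]))
E
```

```text
[[0.6478, -0.2684, 0.01], [0.7362, -0.2603, 0.01], [0.7426, -0.3484, 0.01], [0.6561, -0.3551, 0.01]] [ 0.69568917 -0.30807437  0.01      ]
0.08874849274768973 5.282500037065701
0.08673689662135649 4.431267923519525
0.0883970619419816 4.154716226193813
0.08709180688371392 5.46757038462313
4 [ 0.50249231 -0.32487078]
8 [ 0.50336783 -0.33320077]
```

```bash
python3 -m inch '[[2,0,0.3,0,-2,0],[5,0,0.8,0,-4,0],[9,0,1.5,0,-7,0],[13,0,2.2,0,-10,0],[16,0,2.7,0,-14,0]]'
python3 - <<'E'
from h import *
show(); print(to([.5026,-.3265,.2075]))
E
```

```text
clock: 27.3
tool_pos: [0.5154, -0.1856, 0.2642]
tool_rot: [-0.496, 0.496, -0.503, 0.504]
contact_force: [0.0, 0.9, -1.2]
grip_width: 0.143
27.3 [ 0.5154 -0.1856  0.2642] [ 0.   0.9 -1.2] 0.143
[[-0.014, 0.0, 1.0], [-1.0, -0.0, -0.014], [0.0, -1.0, 0.0]]
[14.1   5.67 -1.08]
```

```bash
python3 -m inch '[[3,0.5,-0.2,0,-1,0],[6.5,1.5,-0.5,0,-2.5,0],[9.5,3,-0.8,0,-4,0],[12,4,-1,0,-5.6,0],[13.5,5,-1.1,0,-5.6,0]]'
python3 -m inch '[[0.2,0.3,0,0,0,0],[0.6,0.7,0,0,0,0],[0.6,0.7,0,0,0,0],[0.6,0.7,0,0,0,0],[0.6,0.7,0,0,0,0]]'
python3 -m inch '[[0,0,0,0,0,0],[0,0,0,0,0,0],[0,0,0,0,0,0],[0,0,0,0,0,0],[0,0,0,0,0,0]]'
python3 - <<'E'
from h import *
show(); a=robot.read_camera('scene')
for n in ['card_mid','lens','card','card_grip','jar','tape','driver','bracket','cap','flap_handle']: print(n,[(np.round(d['xyz'],3).tolist(),round(d['score'],2)) for d in robot.landmark_of('scene',n)])
b=robot.read_camera('top')
for n in ['card_mid','lens']: print('top',n,[(np.round(d['xyz'],3).tolist(),round(d['score'],2)) for d in robot.landmark_of('top',n)])
cv2.imwrite('pics/m10.png',np.vstack([cv2.resize(a[110:310,140:520],(570,300)),cv2.resize(b[100:300,140:520],(570,300))])[:,:,::-1])
E
```

```text
clock: 27.8
tool_pos: [0.5022, -0.3202, 0.2134]
tool_rot: [-0.52, 0.52, -0.479, 0.479]
contact_force: [0.1, 0.2, -1.7]
grip_width: 0.142
clock: 28.3
tool_pos: [0.5034, -0.3238, 0.2076]
tool_rot: [0.52, -0.52, 0.479, -0.479]
contact_force: [0.0, -0.0, -1.5]
grip_width: 0.146
clock: 28.8
tool_pos: [0.503, -0.3244, 0.2071]
tool_rot: [0.52, -0.52, 0.479, -0.479]
contact_force: [0.1, -0.1, -1.7]
grip_width: 0.147
28.8 [ 0.503  -0.3244  0.2071] [ 0.1 -0.1 -1.7] 0.147
[[0.082, 0.0, 0.997], [-0.997, 0.0, 0.082], [-0.0, -1.0, 0.0]]
card_mid [([0.503, -0.322, 0.167], 0.8), ([0.501, -0.323, 0.124], 0.59)]
lens [([0.623, -0.321, 0.168], 0.93)]
card [([0.501, -0.323, 0.122], 0.95)]
card_grip [([0.502, -0.325, 0.207], 0.66)]
jar [([0.77, 0.298, 0.003], 0.95)]
tape [([0.371, -0.245, -0.004], 0.87), ([0.551, 0.336, 0.004], 0.73), ([0.622, -0.32, 0.17], 0.61)]
driver [([0.766, 0.014, -0.003], 0.93), ([0.612, -0.041, 0.12], 0.56)]
bracket [([0.713, -0.124, -0.001], 0.62), ([0.352, 0.325, 0.003], 0.55), ([0.768, 0.293, 0.003], 0.29)]
cap [([0.623, -0.318, 0.166], 0.53), ([0.553, 0.336, 0.002], 0.5)]
flap_handle [([0.675, -0.06, 0.267], 0.83)]
top card_mid [([0.505, -0.327, 0.169], 0.59), ([0.679, -0.058, 0.262], 0.36)]
top lens [([0.624, -0.315, 0.171], 0.56)]
```

View pics/m10.png

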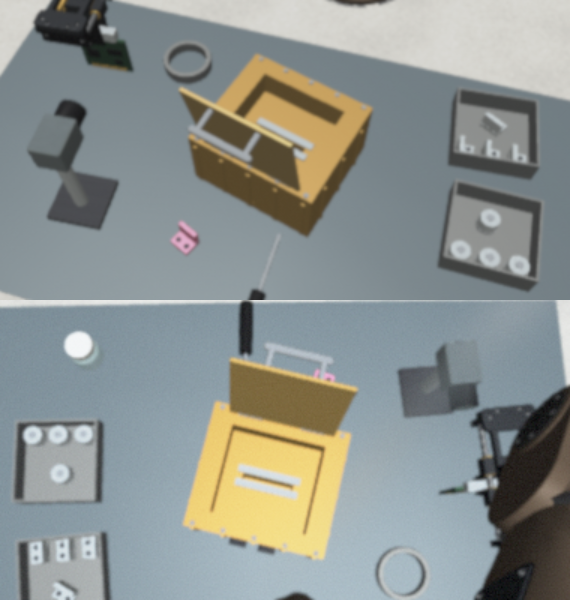

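The card hangs upright in front of the lens, the flap is open, the cap and bracket are in their own bins, and the bystanders haven't moved.

```bash
python3 -c "
from h import *
robot.finish_job(); show()"
```

```text
the job is handed in; nothing more can be done
the job is handed in; nothing more can be done
```

The job is handed in at about 29 s of the 72 s allowed, with the card still held in front of the inspection camera; no verdict was reported.

- **Strays:** the cap is in the cap bin and the grey bracket in the bracket bin, both released. The pictures and the networks agree on this. I did not touch the pink look-alike.
- **Flap:** I lifted it by its bar to about 1.75 rad and released it. That is slightly past upright, so that the gripper body would clear it. The last pictures show it standing open.
- **Card:**
  - Its middle is at about (0.503, -0.324, 0.169) and the lens at about (0.623, -0.318, 0.170). That puts it about 120 mm in front of the lens and about 5 mm off its axis, going by the lens and camera yaw I measured.
  - It is upright, with its face square to the camera to within a degree or so by my estimate of the camera's yaw. The grip is 25 N and the card hangs still.
- **Bystanders:** the network positions of the jar, tape and driver match the start to within its error.

**Disagreements:**
- The networks' lens positions scattered by about 6 mm sideways.
- Some networks gave low-score false hits, such as the lens taken for a cap.
- The hinge arc was 1–2 mm off at first, giving about 25 N at the wrist. I corrected it during the lift.

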